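Put the masking-tape rolls back on their stands

ROBOT

A 6-joint arm with a two-finger parallel gripper is mounted at the origin on the work surface. World frame = base frame: x ahead of the robot, y to its left, z up, the work surface at z = 0. Lengths are in m, angles in rad, forces in N, time in s.
With the tool pointing down it reaches from about 0.35 to 0.975 m from the base axis. Payload 4.9 kg.
Tool frame: the origin (TCP) lies at the very end of the fingers, on their centre line; the grasp point (between the pads) lies 19 mm behind it (pinch_z is the distance from the TCP to the grasp point, in m); z points along the fingers, y is the line along which they close (so a half turn about z gives the same grasp; the last joint's range is limited). The gripper opens to 85 mm and grips with 20 to 120 N. Pads are 22 mm wide; open, the fingers measure 114 mm over their backs; the gripper's body (76 mm by 85 mm) begins 54 mm behind the grasp point. The pads swing forward as they close: fully open they stand 13 mm farther back than shut.
Start: joints at [0.982, 0.053, 1.613, -0, 1.476, -0.119], TCP at [0.283, 0.557, 0.231] pointing down, gripper open.
Joint ranges: [-3.01, 3.01], [-1.01, 2.22], [0.06, 2.58], [-1.02, 4.17], [0.09, 2.62], [-3.14, 3.14]. Speed limits (rad/s): [2.57, 2.57, 3.14, 3.14, 3.14, 3.14].

INTERFACE

Orientations are given as a unit quaternion [w, x, y, z].
In Python, from plant import * gives the robot as it stands. The module is installed in compiled form; this text tells all that it offers.
- The arm moves only by the tool play_rows, never from a script. Its arguments are lists of equal length, an entry for each row: "linear": the shift along the world's x, y, z in m, a list of three; "turn": the turn about the world's z in degrees. A call has 1 to 8 rows; each row shifts and turns the commanded pose from where the row before left it; what a row does not reach is not made up. A row lasts 1/8 s, in which the tool goes at most 62.5 mm and 10.7 degrees, less where a joint would pass 70% of its speed; a pose out of reach is approached as far as the arm can. A call is refused whole if a number of a shift passes 0.0625 or a number of a turn 10.7, either way. A call with a gripper value outside its range is refused whole. "hand" is the finger opening in m, from 0 to 0.0854, set as the call begins (left out, the last holds). The fingers move at their own pace and stop on an object; the grip force is fixed at half the most. Time passes only in rows, so rows that do not move let the fingers close. It gives the time, the measured TCP pose, the force, the opening and the grip force at its end, in the units of the state.
- state(): the state, without advancing time (a new reading comes with each control period).
- grab_frame(name): name is "scene" or "side" or "wrist"; returns the picture (384x512x3 uint8, red, green, blue); there is no depth.
- camera_info(name): a dict with "camera_matrix" (3x3 intrinsics, pixels), "distortion" ([k1, k2, p1, p2, k3] as OpenCV has them; the pictures are not rectified), "origin" and "attitude" of the camera in the world; the wrist camera has in their place "mount" (4x4, takes a point from camera to tool coordinates, whose origin is the TCP and whose axes are the flange's). Camera axes: x right, y down, z forward; pixel columns grow to the right and rows downward; lengths in m; the calibration is good to about 2 mm. A picture is of the moment at which its call begins: read the wrist's pose just before it. camera_info takes no time and is no camera call.
- job_done(): hands the job in; it is judged then, once.
Trained networks look in the newest picture that a camera, given by its name, has taken for a name from the list of things; names that differ only in an ending like _2 or _b are one class to them, and where a whole thing is asked for, a point or a joint stands for the part that bears it (a point fixed in the world has none). Each returns a list of dicts, best first, with "p" (0 to 1); they miss things now and then, are a little off and sometimes report something else, mostly with a low value. They report only what shows in the picture. A call takes as long as a camera call. They do not tell look-alikes from the thing itself.
- trace(camera, thing): "region" (384x512 bool, what is visible of it) and "location" ([column, row] in pixels, amid what is visible of it).
The state is a dict: "time": time; "joint_pos": joint angles; "joint_vel": joint speeds; "joint_efforts": joint torques, N m; "tool_pos": TCP position; "tool_rot": TCP orientation; "contact_force": force on the tool from outside, world axes, zero at the start; "ft_torque": the same for the moment, N m; "gripper_width": opening from 0.0 (shut) to 1.0 (fully open); "grasp_force": force on a finger pad.
Only numpy, scipy, OpenCV 4.12 (cv2) and the standard library are available. Lean on these libraries where they do the work, as an engineer would, in place of code of your own. Each camera call takes 0.05 s, during which the arm holds its last target. There are 200 camera calls.

TASK

Put the four rolls of masking tape away on the four tape stands, each on the stand of its own size: the largest roll on the largest stand, and so on down to the smallest roll on the smallest stand. Each roll goes over the stand's hub and lies flat on its disc. Leave the glass jar and the white cup standing where they are.

Things in the scene. Friction and masses are not known exactly. Their poses are not given: they have to be found in the camera images.
- roll_xl_center (a point): the largest of four rolls of yellow masking tape (rigid) with brown card cores, lying flat (an open ring, axis upright): outer diameter 68 mm, core hole 56 mm, height 48 mm. The point is on its axis, half-way up (24.0 mm above its underside); z along the axis.
- roll_l_center (a point): the second largest of four rolls of yellow masking tape (rigid) with brown card cores, lying flat (an open ring, axis upright): outer diameter 56 mm, core hole 44 mm, height 38 mm. The point is on its axis, half-way up (19.0 mm above its underside); z along the axis.
- roll_m_center (a point): the second smallest of four rolls of yellow masking tape (rigid) with brown card cores, lying flat (an open ring, axis upright): outer diameter 44 mm, core hole 32 mm, height 25 mm. The point is on its axis, half-way up (12.5 mm above its underside); z along the axis.
- roll_s_center (a point): the smallest of four rolls of yellow masking tape (rigid) with brown card cores, lying flat (an open ring, axis upright): outer diameter 32 mm, core hole 20 mm, height 19 mm. The point is on its axis, half-way up (9.5 mm above its underside); z along the axis.
- stand_xl: the largest of four tape stands, fixed to the table: a dark steel disc of diameter 86 mm, 8 mm thick, with a bare aluminium hub of diameter 42 mm in its middle that rises 16 mm above the disc (top edge bevelled). Origin on the axis at the table surface, z up.
- stand_l: the second largest of four tape stands, fixed to the table: a dark steel disc of diameter 74 mm, 8 mm thick, with a bare aluminium hub of diameter 30 mm in its middle that rises 16 mm above the disc (top edge bevelled). Origin on the axis at the table surface, z up.
- stand_m: the second smallest of four tape stands, fixed to the table: a dark steel disc of diameter 62 mm, 8 mm thick, with a bare aluminium hub of diameter 18 mm in its middle that rises 16 mm above the disc (top edge bevelled). Origin on the axis at the table surface, z up.
- stand_s: the smallest of four tape stands, fixed to the table: a dark steel disc of diameter 50 mm, 8 mm thick, with a bare aluminium hub of diameter 8 mm in its middle that rises 16 mm above the disc (top edge bevelled). Origin on the axis at the table surface, z up.
- jar_center (a point): closed green glass jar with a steel lid, diameter 54 mm, height 68 mm, standing loose on the table, to be left alone; the point is on its axis half-way up.
- cup_center (a point): white ceramic cup without handle, rim diameter 66 mm, height 70 mm, standing loose on the table, to be left alone; the point is on its axis half-way up.
Mind the look-alikes: they are no part of the job. Leave any black, green or purple look-alike of the part that bears roll_s_center alone.

How it is judged:
At the end, for the whole second after the job is handed in: Every roll is on the stand of its own size: its axis within 12 mm of the stand's axis, lying flat (within 0.12 rad) on the disc (no more than 4 mm above it), and at rest (horizontal distance between roll_xl_center and stand_xl below 0.012 m and z of roll_xl_center in the frame of stand_xl below 0.036 m and angle between the z axis of roll_xl_center and the z axis of stand_xl, either way round below 0.12 rad and linear speed of each of roll_xl, roll_l, roll_m, roll_s below 0.02 m/s and horizontal distance between roll_l_center and stand_l below 0.012 m and z of roll_l_center in the frame of stand_l below 0.031 m and angle between the z axis of roll_l_center and the z axis of stand_l, either way round below 0.12 rad and horizontal distance between roll_m_center and stand_m below 0.012 m and z of roll_m_center in the frame of stand_m below 0.0245 m and angle between the z axis of roll_m_center and the z axis of stand_m, either way round below 0.12 rad and horizontal distance between roll_s_center and stand_s below 0.012 m and z of roll_s_center in the frame of stand_s below 0.0215 m and angle between the z axis of roll_s_center and the z axis of stand_s, either way round below 0.12 rad); the robot touches nothing.
It fails at once if the glass jar is pushed more than 25 mm from its place or tipped (distance of jar_center from where it was at the start of the episode above 0.025 m or angle between jar_center's own z axis and vertical above 0.35 rad).
It fails at once if the white cup is pushed more than 25 mm from its place or tipped (distance of cup_center from where it was at the start of the episode above 0.025 m or angle between cup_center's own z axis and vertical above 0.35 rad).
It also fails if it takes over 128 s, if anything falls off the work surface, if the arm or the gripper's body presses on something with over 40 N, if the wrist force passes 120 N, or if a joint passes its speed limit or range.

## Working session

There is one attempt and no reset: what is moved stays moved. The work goes in short steps, Python scripts to look and compute and a tool call to move; the robot and the scene stay as the last step left them, time stands still between calls to the robot, and variables do not carry over. Pictures are saved under pics/ and viewed, at most 14 in all, crops included, and the job is handed in when it is done.

Besides the shell and the picture viewer there is one more tool, called after "Emit:" as a command line: name --pt "numbers of a row" for each row, then --argument value for the rest. play_rows: Moves the arm, as the interface text tells. Its arguments: {"type":"object","properties":{"linear":{"type":"array","items":{"type":"array","items":{"type":"number"}}},"turn":{"type":"array","items":{"type":"number"}},"hand":{"type":"number"}},"required":["linear","turn"]}

```bash
mkdir -p pics; cat > h.py <<'E'
from plant import *
import numpy as np, cv2
from scipy.spatial.transform import Rotation as R
def cam(n, st=None):
    c=camera_info(n); K=np.array(c["camera_matrix"]); d=np.array(c["distortion"],float)
    if n=="wrist":
        st=st or state(); q=st["tool_rot"]; T=np.eye(4); T[:3,:3]=R.from_quat([q[1],q[2],q[3],q[0]]).as_matrix(); T[:3,3]=st["tool_pos"]
        M=T@np.array(c["mount"]); return K,d,M[:3,:3],M[:3,3]
    a=np.array(c["attitude"],float)
    Rm=a if a.shape==(3,3) else R.from_quat([a[1],a[2],a[3],a[0]]).as_matrix()
    return K,d,Rm,np.array(c["origin"])
def toplane(C,uv,z):
    K,d,Rm,o=C
    p=cv2.undistortPoints(np.array(uv,float).reshape(-1,1,2),K,d).reshape(-1,2)
    r=np.c_[p,np.ones(len(p))]@Rm.T
    return (o+r*((z-o[2])/r[:,2])[:,None])[:,:2]
def proj(C,P):
    K,d,Rm,o=C
    return cv2.projectPoints((np.array(P,float).reshape(-1,3)-o)@Rm,np.zeros(3),np.zeros(3),K,d)[0].reshape(-1,2)
def save(im,n): cv2.imwrite("pics/"+n,im[:,:,::-1])
E
python3 - <<'E'
from h import *
s=state(); print(s["time"],s["tool_pos"],s["tool_rot"],s["gripper_width"])
for n in("scene","side","wrist"):
    im=grab_frame(n); save(im,n+"0.png"); C=cam(n,s); print(n,C[3],C[2][:,2],C[0][0,0])
E
```

```text
0.0 [0.28258001 0.55675982 0.23006295] [-3.46597692e-04  2.32723836e-01  9.72542303e-01 -9.81937449e-04] 0.9998868920939611
scene [ 1.27563819 -0.61270024  1.00618765] [-0.55822578  0.45936262 -0.69091965] 450.9771880893331
side [-0.00348606 -0.59361856  0.56852497] [ 0.5442804   0.6249389  -0.55965188] 367.9871686634417
wrist [0.22429076 0.58691974 0.37339339] [ 0.22998741 -0.11982996 -0.96578806] 313.0393196108332
```

View pics/scene0.png

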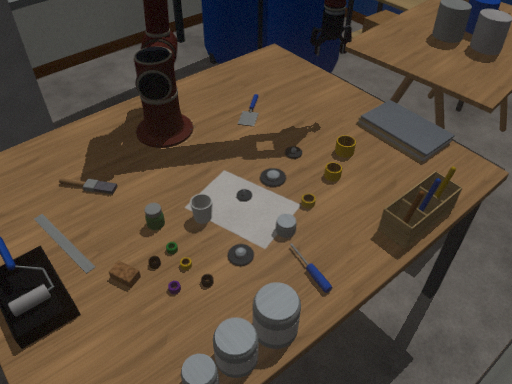

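View pics/side0.png

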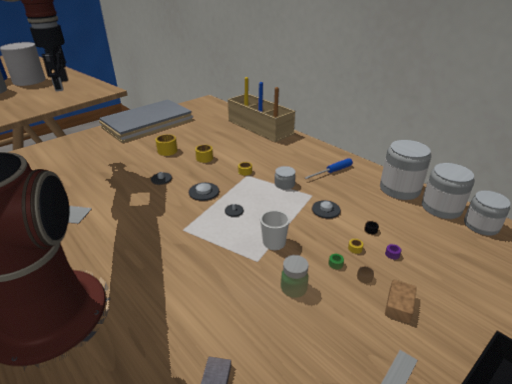

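The scene picture shows the rolls at about XL (345,147), L (333,172), M (308,201) and S, yellow, at (186,264). The stands are at (293,152), (273,177), (244,196) and (240,255), the jar at (154,216), the cup at (202,209) and a can at (286,227). The side picture shows the same layout.

```bash
python3 - <<'E'
from h import *
H={"roll_xl_center":.048,"roll_l_center":.038,"roll_m_center":.025,"roll_s_center":.019,"stand_xl":.008,"stand_l":.008,"stand_m":.008,"stand_s":.008,"jar_center":.034,"cup_center":.035}
Cs={n:cam(n) for n in("scene","side")}
for n in Cs: grab_frame(n)
for t,h in H.items():
  for n,C in Cs.items():
    for r in trace(n,t)[:3]:
      if r["p"]<.2: continue
      m=r["region"].astype(np.uint8); c=max(cv2.findContours(m,0,1)[0],key=cv2.contourArea)[:,0]
      z=h if "stand" in t else h/2 if "roll" in t else h
      P=toplane(C,c,z); 
      print(t,n,round(r["p"],2),np.round(r["location"]),"loc",toplane(C,[r["location"]],z).round(3)[0],"circ",np.round(cv2.minEnclosingCircle(P.astype(np.float32))[0],3),"ext",np.ptp(P,axis=0).round(3))
E
```

```text
roll_xl_center scene 0.7 [343. 145.] loc [0.512 0.424] circ [0.519 0.427] ext [0.1   0.117]
roll_xl_center scene 0.54 [294. 148.] loc [0.412 0.277] circ [0.427 0.256] ext [0.056 0.059]
roll_xl_center side 0.71 [166. 145.] loc [0.512 0.416] circ [0.519 0.425] ext [0.106 0.154]
roll_l_center scene 0.85 [332. 171.] loc [0.579 0.297] circ [0.578 0.294] ext [0.079 0.089]
roll_l_center scene 0.67 [242. 255.] loc [ 0.664 -0.15 ] circ [ 0.658 -0.153] ext [0.077 0.068]
roll_l_center scene 0.4 [271. 179.] loc [0.479 0.114] circ [0.475 0.122] ext [0.084 0.087]
roll_l_center side 0.58 [205. 153.] loc [0.581 0.297] circ [0.577 0.296] ext [0.09  0.113]
roll_m_center scene 0.54 [306. 201.] loc [0.62  0.138] circ [0.623 0.142] ext [0.057 0.059]
roll_m_center side 0.61 [246. 169.] loc [0.619 0.137] circ [0.617 0.143] ext [0.068 0.073]
roll_s_center side 0.77 [356. 243.] loc [ 0.588 -0.279] circ [ 0.577 -0.282] ext [0.049 0.04 ]
roll_s_center side 0.67 [364. 277.] loc [ 0.512 -0.35 ] circ [ 0.522 -0.346] ext [0.044 0.035]
roll_s_center side 0.62 [373. 230.] loc [ 0.656 -0.278] circ [ 0.659 -0.27 ] ext
[... 1681 characters left out ...]
0.66 [160. 180.] loc [0.398 0.262] circ [0.406 0.27 ] ext [0.064 0.071]
stand_s side 0.45 [233. 211.] loc [0.46  0.004] circ [0.462 0.005] ext [0.051 0.054]
jar_center scene 0.89 [156. 215.] loc [ 0.395 -0.264] circ [ 0.393 -0.269] ext [0.107 0.069]
jar_center side 0.88 [293. 279.] loc [ 0.385 -0.271] circ [ 0.393 -0.267] ext [0.096 0.088]
cup_center scene 0.58 [200. 207.] loc [ 0.45  -0.142] circ [ 0.458 -0.141] ext [0.118 0.089]
cup_center side 0.95 [271. 229.] loc [ 0.458 -0.135] circ [ 0.465 -0.141] ext [0.12  0.117]
cup_center side 0.63 [201. 190.] loc [0.434 0.105] circ [0.431 0.098] ext [0.08  0.089]
cup_center side 0.52 [205. 155.] loc [0.557 0.257] circ [0.56 0.27] ext [0.086 0.11 ]
```

Emit:
play_rows --pt "0.04 -0.058 0.01" --pt "0.04 -0.058 0.01" --pt "0.04 -0.058 0.01" --pt "0.04 -0.058 0.01" --pt "0.04 -0.058 0" --pt "0 0 0" --pt "0 0 0" --turn '[0,0,0,0,0,0,0]'

```text
time: 2.12
tool_pos: [0.4588, 0.3022, 0.2664]
tool_rot: [-0.0, 0.233, 0.972, 0.0]
contact_force: [-0.5, 0.5, 0.7]
gripper_width: 1.0
grasp_force: 0.0
```

```bash
python3 - <<'E'
from h import *
s=state(); print(s["time"],s["tool_pos"],s["joint_vel"].round(3)); im=grab_frame("wrist"); C=cam("wrist",s)
H={"xl":(.519,.427,.048,.034),"l":(.578,.295,.038,.028),"m":(.62,.142,.025,.022),"s":(.578,-.282,.019,.016),"XL":(.461,.131,.008,.043),"L":(.646,-.148,.008,.037),"M":(.411,.272,.008,.031),"S":(.466,.006,.008,.025)}
v=im.copy();a=np.linspace(0,2*np.pi,60)
for k,(x,y,z,r) in H.items():
    if np.linalg.norm([x-.48,y-.27])>.35: continue
    p=proj(C,np.c_[x+r*np.cos(a),y+r*np.sin(a),0*a+z]); cv2.polylines(v,[p.round().astype(np.int32)],True,(255,0,0),1)
save(im,"w1raw.png"); save(cv2.resize(v,(768,576)),"w1.png")
E
```

```text
2.125 [0.45881277 0.30217607 0.26640481] [ 0.031  0.002 -0.001 -0.002 -0.002 -0.003]
```

View pics/w1.png

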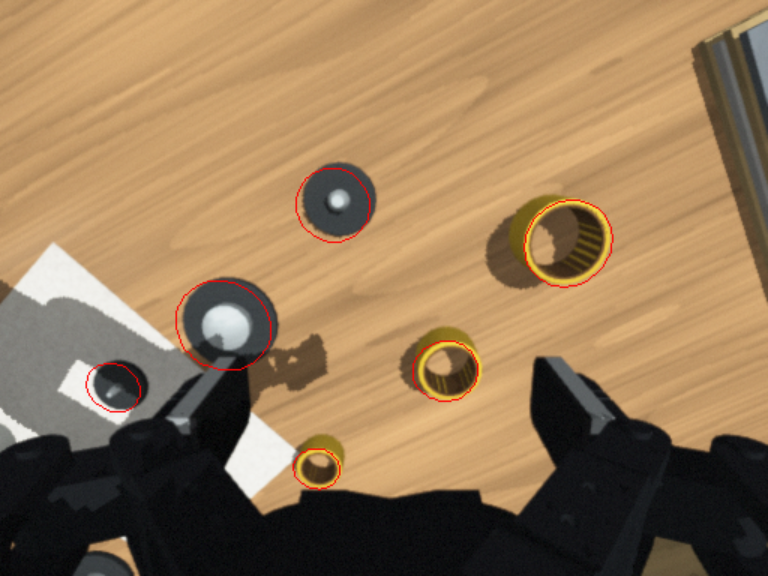

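The wrist view confirms the roll estimates, with the circles sitting on the rims. The stand discs centre at about M (339,200), XL (229,323) and S (118,385) in the 768-wide picture, so those are a few mm off.

```bash
python3 - <<'E'
from h import *
s=state(); C=cam("wrist",s)
print(toplane(C,np.array([[339,200],[229,323],[118,385]])/1.5,.006).round(4))
# hub tops z=.024
print(toplane(C,np.array([[339,199],[226,327],[116,391]])/1.5,.022).round(4))
print(R.from_quat(np.roll(s["tool_rot"],-1)).as_matrix().round(3))
E
```

```text
[[0.4095 0.2794]
 [0.4613 0.1374]
 [0.4666 0.0107]]
[[0.4084 0.2818]
 [0.4608 0.1408]
 [0.4681 0.0183]]
[[-0.892  0.452 -0.   ]
 [ 0.452  0.892  0.   ]
 [ 0.     0.    -1.   ]]
```

Emit:
play_rows --pt "0.02 0.042 -0.02" --pt "0.02 0.042 -0.03" --pt "0.02 0.041 -0.05" --pt "0 0 -0.05" --pt "0 0 0" --pt "0 0 0" --turn '[0,0,0,0,0,0]'

```text
time: 2.92
tool_pos: [0.5174, 0.4252, 0.1222]
tool_rot: [0.001, 0.232, 0.973, 0.001]
contact_force: [0.6, -0.2, 0.9]
gripper_width: 1.002
grasp_force: 0.0
```

```bash
cat > look.py <<'E'
import sys
from h import *
s=state(); im=grab_frame("wrist"); C=cam("wrist",s); print(s["time"],s["tool_pos"].round(4))
v=im.copy();a=np.linspace(0,2*np.pi,60)
for q in sys.argv[2:]:
    x,y,z,r=map(float,q.split(","))
    p=proj(C,np.c_[x+r*np.cos(a),y+r*np.sin(a),0*a+z]); cv2.polylines(v,[p.round().astype(np.int32)],True,(255,0,0),1)
save(cv2.resize(v,(768,576)),sys.argv[1]+".png")
E
python3 look.py w2 .519,.427,.048,.034
```

```text
2.925 [0.5174 0.4252 0.1222]
```

View pics/w2.png

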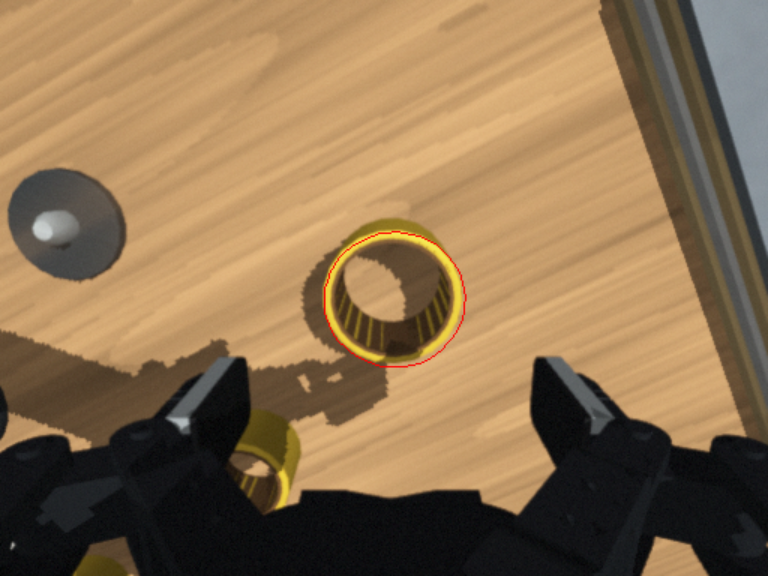

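The roll is centred between the fingers, with its rim at (394,297), so I descend.

Emit:
play_rows --pt "0.001 0.001 -0.05" --pt "0 0 -0.04" --pt "0 0 -0.012" --pt "0 0 0" --turn '[0,0,0,0]'

```text
time: 3.48
tool_pos: [0.5193, 0.4254, 0.0201]
tool_rot: [0.001, 0.233, 0.973, 0.001]
contact_force: [-0.9, 0.2, 1.2]
gripper_width: 1.001
grasp_force: 0.0
```

Emit:
play_rows --pt "0 0 0" --pt "0 0 0" --pt "0 0 0" --pt "0 0 0" --pt "0 0 0" --turn '[0,0,0,0,0]' --hand 0.05

```text
time: 4.1
tool_pos: [0.5208, 0.4265, 0.0223]
tool_rot: [0.002, 0.233, 0.973, 0.002]
contact_force: [-0.1, 0.8, 5.7]
gripper_width: 0.764
grasp_force: 66.9
```

Emit:
play_rows --pt "0 0 0.03" --pt "0 0 0.05" --pt "-0.012 -0.055 0.02" --pt "-0.012 -0.06 0" --pt "-0.012 -0.06 0" --pt "-0.012 -0.06 0" --pt "-0.012 -0.052 0" --pt "0 0 0" --turn '[0,0,0,0,0,0,0,0]'

```text
time: 5.1
tool_pos: [0.4581, 0.1354, 0.1189]
tool_rot: [0.001, 0.235, 0.972, 0.0]
contact_force: [0.6, -0.2, 0.2]
gripper_width: 0.767
grasp_force: 66.9
```

```bash
python3 look.py w3 .461,.138,.008,.043 .461,.138,.024,.021
```

```text
5.1 [0.4581 0.1354 0.1189]
```

View pics/w3.png

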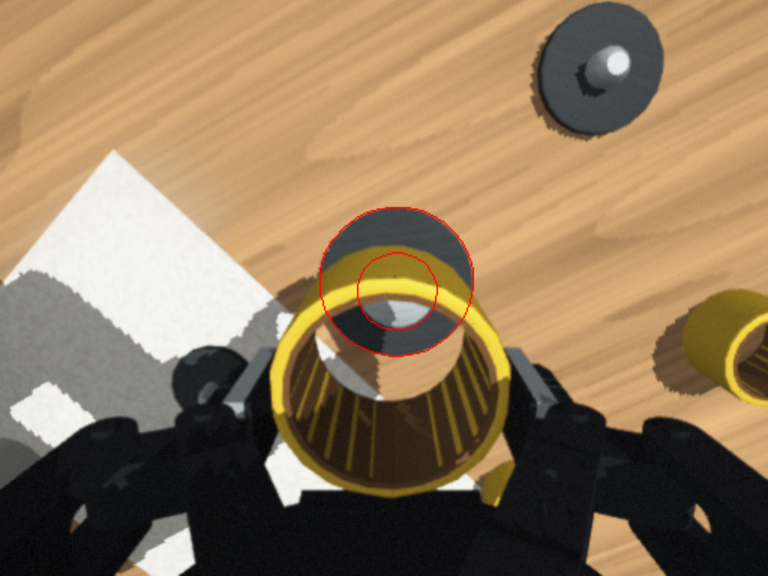

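The circle sits exactly on the XL disc. The held roll's top rim centres at (391,388).

```bash
python3 - <<'E'
from h import *
C=cam("wrist"); print(toplane(C,np.array([[272,385],[509,385],[391,278],[391,497],[391,388]])/1.5,.1189-.0223+.048).round(4))
E
```

```text
[[0.4387 0.1107]
 [0.4685 0.1689]
 [0.4266 0.1538]
 [0.4861 0.1234]
 [0.4544 0.1395]]
```

Emit:
play_rows --pt "0.004 0.001 -0.04" --pt "0 0 -0.035" --pt "0 0 -0.013" --pt "0 0 0" --turn '[0,0,0,0]'

```text
time: 5.65
tool_pos: [0.4633, 0.14, 0.0312]
tool_rot: [0.0, 0.232, 0.973, 0.0]
contact_force: [-0.3, -0.6, -0.8]
gripper_width: 0.764
grasp_force: 67.5
```

Emit:
play_rows --pt "-0.001 -0.003 0" --pt "0 0 0" --pt "0 0 0" --pt "0 0 0" --turn '[0,0,0,0]' --hand 0.0854

```text
time: 6.15
tool_pos: [0.4615, 0.1359, 0.0304]
tool_rot: [0.0, 0.233, 0.973, 0.0]
contact_force: [-0.0, -0.2, 0.0]
gripper_width: 1.006
grasp_force: 0.0
```

Emit:
play_rows --pt "0 0 0.04" --pt "0 0 0.05" --pt "0.037 0.052 0.02" --pt "0.039 0.052 0" --pt "0.039 0.052 0" --pt "0 0 0" --pt "0 0 0" --turn '[0,0,0,0,0,0,0]'

```text
time: 7.02
tool_pos: [0.5705, 0.2843, 0.1382]
tool_rot: [-0.001, 0.233, 0.973, -0.001]
contact_force: [0.2, -0.3, -0.4]
gripper_width: 1.003
grasp_force: 0.0
```

```bash
python3 look.py w4 .461,.138,.056,.034 .578,.295,.038,.028 .62,.142,.025,.022
```

```text
7.025 [0.5705 0.2843 0.1382]
```

View pics/w4.png

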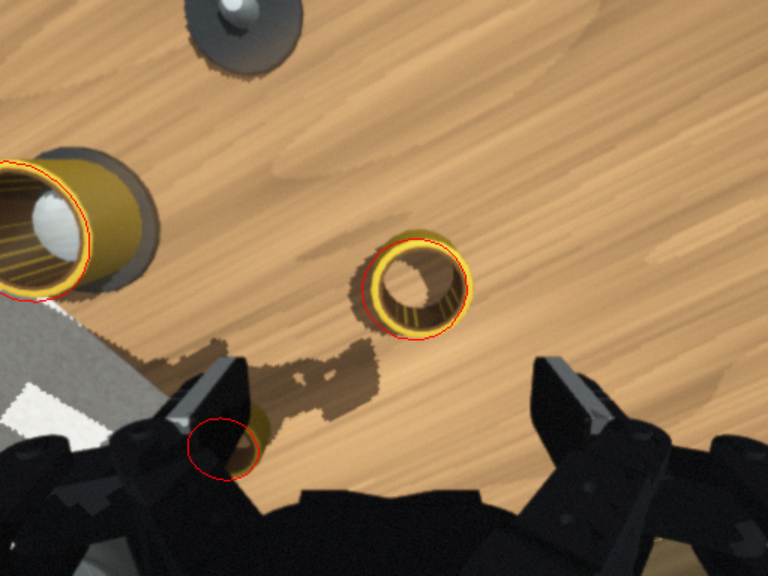

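The XL roll sits on its hub. The L roll is at (421,288), about 3 mm right of my drawn circle.

Emit:
play_rows --pt "0.009 0.0135 -0.03" --pt "0 0 -0.05" --pt "0 0 -0.035" --pt "0 0 -0.011" --pt "0 0 0" --turn '[0,0,0,0,0]'

```text
time: 7.7
tool_pos: [0.5798, 0.2973, 0.0134]
tool_rot: [-0.0, 0.233, 0.972, -0.0]
contact_force: [0.5, 0.4, -0.4]
gripper_width: 0.998
grasp_force: 0.0
```

Emit:
play_rows --pt "0 0 0" --pt "0 0 0" --pt "0 0 0" --pt "0 0 0" --pt "0 0 0" --turn '[0,0,0,0,0]' --hand 0.04

```text
time: 8.32
tool_pos: [0.5818, 0.2987, 0.0157]
tool_rot: [0.002, 0.233, 0.973, 0.001]
contact_force: [-0.2, -0.9, 7.4]
gripper_width: 0.63
grasp_force: 64.9
```

Emit:
play_rows --pt "0 0 0.04" --pt "0 0 0.06" --pt "0.008 -0.05 0.05" --pt "0.009 -0.06 0" --pt "0.009 -0.06 0" --pt "0.009 -0.06 0" --pt "0.009 -0.06 0" --pt "0.009 -0.06 0" --turn '[0,0,0,0,0,0,0,0]'

```text
time: 9.32
tool_pos: [0.632, -0.0477, 0.1571]
tool_rot: [0.0, 0.233, 0.973, 0.0]
contact_force: [0.5, 0.4, -0.4]
gripper_width: 0.62
grasp_force: 64.1
```

Emit:
play_rows --pt "0.008 -0.06 0" --pt "0.002 -0.031 -0.02" --pt "0 0 -0.02" --pt "0 0 0" --turn '[0,0,0,0]'

```text
time: 9.82
tool_pos: [0.6401, -0.1357, 0.1138]
tool_rot: [-0.003, 0.233, 0.973, 0.0]
contact_force: [-0.2, 0.6, -0.5]
gripper_width: 0.62
grasp_force: 64.0
```

```bash
python3 look.py w5 .645,-.142,.008,.037 .645,-.142,.024,.015
```

```text
9.825 [ 0.6401 -0.1357  0.1138]
```

View pics/w5.png

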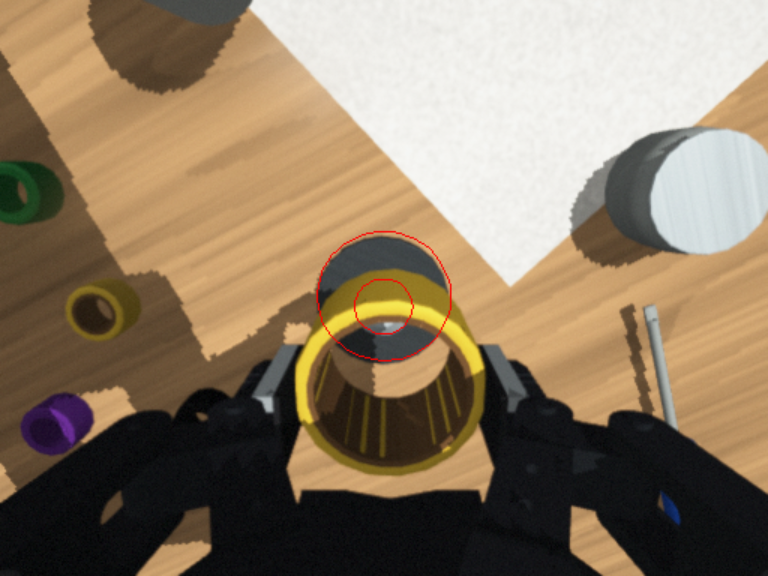

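The L disc centres at (383,300) and the held rim spans (297–484, 300–474). The S roll is at (96,309), green at (16,192), purple at (50,425), black behind the finger at (200,405), and the can at (710,190).

```bash
python3 - <<'E'
from h import *
C=cam("wrist"); print(toplane(C,np.array([[297,388],[484,388],[391,300],[391,474]])/1.5,.1361).mean(0).round(4))
print(toplane(C,np.array([[383,300]])/1.5,.007).round(4),toplane(C,np.array([[95,310],[15,192],[48,428],[200,405]])/1.5,.019).round(4))
E
```

```text
[ 0.6397 -0.1343]
[[ 0.648  -0.1431]] [[ 0.58   -0.2818]
 [ 0.5107 -0.2808]
 [ 0.6261 -0.3487]
 [ 0.6533 -0.2623]]
```

Emit:
play_rows --pt "0.008 -0.0085 -0.03" --pt "0 0 -0.035" --pt "0 0 -0.018" --pt "0 0 -0.006" --pt "0 0 0" --turn '[0,0,0,0,0]'

```text
time: 10.5
tool_pos: [0.6506, -0.1451, 0.0287]
tool_rot: [0.001, 0.232, 0.973, -0.0]
contact_force: [0.1, 0.5, -0.5]
gripper_width: 0.621
grasp_force: 64.0
```

Emit:
play_rows --pt "0 0 0" --pt "0 0 0" --pt "0 0 0" --turn '[0,0,0]' --hand 0.075

```text
time: 10.88
tool_pos: [0.6505, -0.1456, 0.0287]
tool_rot: [0.001, 0.233, 0.973, -0.0]
contact_force: [-0.7, 0.5, -0.3]
gripper_width: 0.882
grasp_force: 0.0
```

Emit:
play_rows --pt "0 0 0.04" --pt "0 0 0.05" --pt "-0.023 -0.045 0.01" --pt "-0.024 -0.046 0" --pt "-0.023 -0.046 0" --pt "0 0 -0.02" --pt "0 0 0" --turn '[0,0,0,0,0,0,0]'

```text
time: 11.75
tool_pos: [0.5786, -0.2814, 0.1053]
tool_rot: [-0.002, 0.233, 0.972, 0.001]
contact_force: [0.1, 0.4, -1.0]
gripper_width: 0.879
grasp_force: 0.0
```

Emit:
play_rows --pt "0 0 0" --pt "0 0 0" --turn '[0,0]' --hand 0.05

```text
time: 12.0
tool_pos: [0.5808, -0.2816, 0.1084]
tool_rot: [0.0, 0.232, 0.973, -0.0]
contact_force: [-0.0, 0.8, 0.5]
gripper_width: 0.581
grasp_force: 0.0
```

```bash
python3 look.py w6 .58,-.282,.019,.016 .648,-.143,.046,.028
```

```text
12.0 [ 0.5808 -0.2816  0.1084]
```

View pics/w6.png

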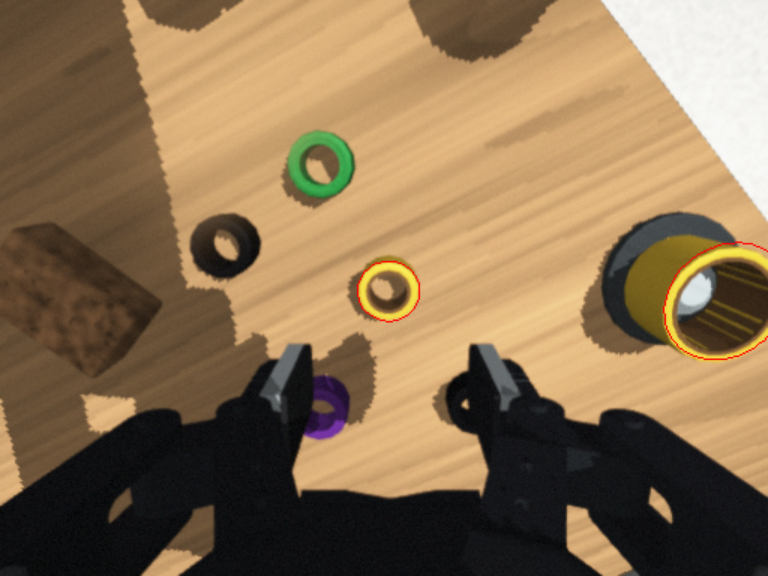

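L is seated and the S roll is exactly centred at (389,291). I descend and grip it.

Emit:
play_rows --pt "0 0 -0.04" --pt "0 0 -0.035" --pt "0 0 -0.02" --pt "0 0 -0.008" --pt "0 0 0" --pt "0 0 0" --turn '[0,0,0,0,0,0]'

```text
time: 12.8
tool_pos: [0.5811, -0.2831, 0.0066]
tool_rot: [0.001, 0.233, 0.973, -0.0]
contact_force: [-0.2, -0.8, -0.2]
gripper_width: 0.582
grasp_force: 0.0
```

Emit:
play_rows --pt "0 0 0" --pt "0 0 0" --pt "0 0 0" --pt "0 0 0" --turn '[0,0,0,0]' --hand 0.02

```text
time: 13.3
tool_pos: [0.5811, -0.2831, 0.0068]
tool_rot: [0.001, 0.233, 0.973, -0.0]
contact_force: [-1.0, 1.0, 5.9]
gripper_width: 0.345
grasp_force: 59.0
```

Emit:
play_rows --pt "0 0 0.05" --pt "0 0 0.06" --pt "0 0 0.05" --pt "-0.019 0.049 0" --pt "-0.019 0.049 0" --pt "-0.019 0.049 0" --pt "-0.019 0.049 0" --pt "-0.019 0.049 0" --turn '[0,0,0,0,0,0,0,0]'

```text
time: 14.3
tool_pos: [0.484, -0.036, 0.1647]
tool_rot: [0.0, 0.233, 0.972, 0.0]
contact_force: [0.3, 0.9, -1.0]
gripper_width: 0.343
grasp_force: 59.5
```

Emit:
play_rows --pt "-0.019 0.049 0" --pt "0 0 -0.03" --pt "0 0 -0.03" --pt "0 0 0" --pt "0 0 0" --turn '[0,0,0,0,0]'

```text
time: 14.92
tool_pos: [0.4666, 0.0114, 0.1059]
tool_rot: [0.001, 0.233, 0.973, 0.0]
contact_force: [-0.1, 0.3, 0.4]
gripper_width: 0.342
grasp_force: 59.5
```

```bash
python3 look.py w7 .467,.011,.008,.025 .467,.011,.024,.004
```

```text
14.925 [0.4666 0.0114 0.1059]
```

View pics/w7.png

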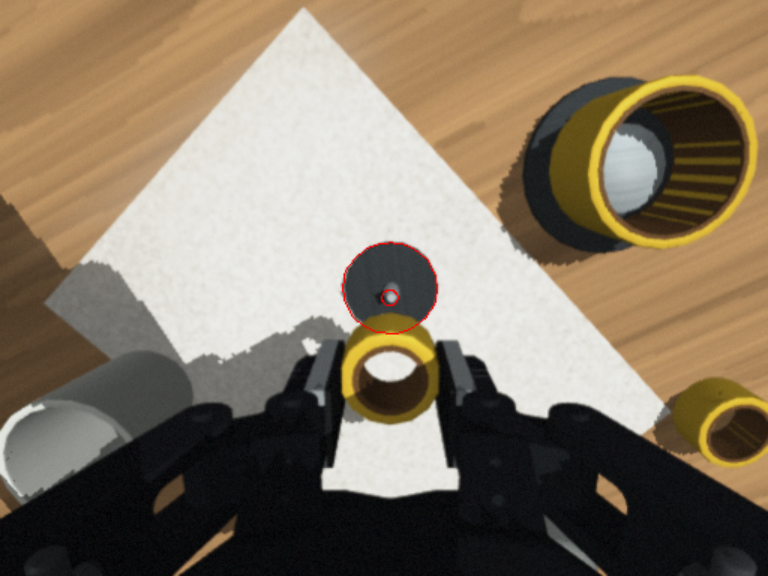

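The S stand matches its circle at (390,288), and the held roll is over it at (390,376) in perspective. I lower and release it.

Emit:
play_rows --pt "0.001 -0.001 -0.035" --pt "0 0 -0.03" --pt "0 0 -0.015" --pt "0 0 -0.01" --pt "0 0 0" --pt "0 0 0" --turn '[0,0,0,0,0,0]'

```text
time: 15.72
tool_pos: [0.4678, 0.0105, 0.0158]
tool_rot: [0.001, 0.233, 0.973, 0.0]
contact_force: [-0.5, -0.8, -0.4]
gripper_width: 0.341
grasp_force: 59.6
```

Emit:
play_rows --pt "0 0 0" --pt "0 0 0" --pt "0 0 0" --turn '[0,0,0]' --hand 0.05

```text
time: 16.1
tool_pos: [0.4671, 0.0106, 0.015]
tool_rot: [0.0, 0.233, 0.973, -0.0]
contact_force: [-0.2, -0.5, -0.1]
gripper_width: 0.586
grasp_force: 0.0
```

Emit:
play_rows --pt "0 0 0.04" --pt "0 0 0.06" --pt "0 0 0.04" --pt "0.039 0.033 0" --pt "0.039 0.033 0" --pt "0.039 0.033 0" --pt "0.037 0.032 0" --pt "0 0 0" --turn '[0,0,0,0,0,0,0,0]'

```text
time: 17.1
tool_pos: [0.6224, 0.1434, 0.154]
tool_rot: [-0.0, 0.232, 0.973, -0.0]
contact_force: [1.3, -0.9, 0.0]
gripper_width: 0.583
grasp_force: 0.0
```

Emit:
play_rows --pt "0 0 -0.025" --pt "0 0 -0.02" --pt "0 0 0" --pt "0 0 0" --turn '[0,0,0,0]' --hand 0.062

```text
time: 17.6
tool_pos: [0.6211, 0.1413, 0.1105]
tool_rot: [0.0, 0.233, 0.972, 0.0]
contact_force: [-0.1, -0.6, 0.5]
gripper_width: 0.72
grasp_force: 0.0
```

```bash
python3 look.py w8 .62,.142,.025,.022 .467,.011,.027,.016
```

```text
17.6 [0.6211 0.1413 0.1105]
```

View pics/w8.png

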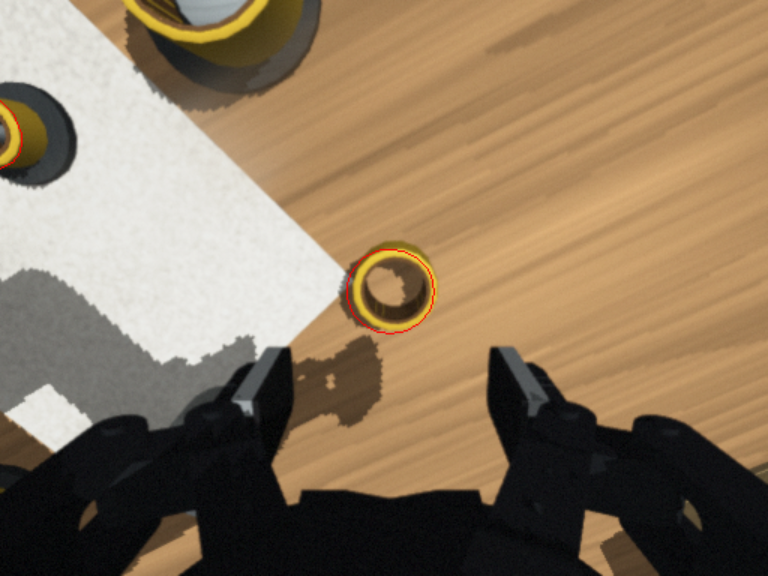

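The S roll is on its stand. M is at (396,290), about 2 mm right of the drawn circle. I check the can's clearance before descending.

```bash
python3 - <<'E'
from h import *
print(toplane(cam("scene"),[[286,221],[276,228],[286,237]],.04),toplane(cam("side"),[[285,173]],.04))
E
```

```text
[[ 0.65928792  0.01424613]
 [ 0.66103484 -0.02576975]
 [ 0.70381442 -0.02629169]] [[0.65356041 0.0102897 ]]
```

Emit:
play_rows --pt "0.001 0.002 -0.04" --pt "0 0 -0.035" --pt "0 0 -0.018" --pt "0 0 -0.008" --pt "0 0 0" --pt "0 0 0" --turn '[0,0,0,0,0,0]'

```text
time: 18.4
tool_pos: [0.6233, 0.1438, 0.0106]
tool_rot: [0.001, 0.233, 0.973, 0.0]
contact_force: [0.3, -0.5, 0.3]
gripper_width: 0.727
grasp_force: 0.0
```

Emit:
play_rows --pt "0 0 0" --pt "0 0 0" --pt "0 0 0" --pt "0 0 0" --turn '[0,0,0,0]' --hand 0.03

```text
time: 18.9
tool_pos: [0.6234, 0.1438, 0.0108]
tool_rot: [0.001, 0.233, 0.973, 0.0]
contact_force: [-0.9, -0.1, 5.0]
gripper_width: 0.486
grasp_force: 60.8
```

Emit:
play_rows --pt "0 0 0.04" --pt "0 0 0.06" --pt "-0.043 0.027 0.01" --pt "-0.043 0.027 0" --pt "-0.043 0.027 0" --pt "-0.043 0.027 0" --pt "-0.042 0.027 -0.01" --pt "0 0 0" --turn '[0,0,0,0,0,0,0,0]'

```text
time: 19.9
tool_pos: [0.4048, 0.2794, 0.1074]
tool_rot: [-0.001, 0.231, 0.973, -0.001]
contact_force: [0.2, 0.3, -0.5]
gripper_width: 0.489
grasp_force: 60.9
```

```bash
python3 look.py w9 .409,.279,.008,.031 .409,.279,.024,.009
```

```text
19.9 [0.4048 0.2794 0.1074]
```

View pics/w9.png

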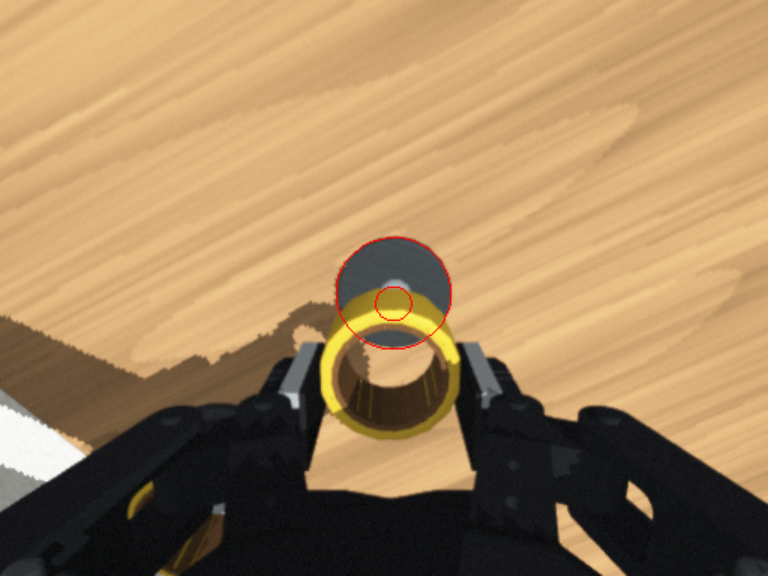

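The M disc matches its circle at (394,292). I lower and release.

Emit:
play_rows --pt "0.005 -0.001 -0.035" --pt "0 0 -0.03" --pt "0 0 -0.015" --pt "0 0 -0.007" --pt "0 0 0" --pt "0 0 0" --turn '[0,0,0,0,0,0]'

```text
time: 20.7
tool_pos: [0.414, 0.278, 0.0231]
tool_rot: [0.001, 0.233, 0.973, 0.001]
contact_force: [0.3, 0.4, 0.2]
gripper_width: 0.486
grasp_force: 60.9
```

Emit:
play_rows --pt "0 0 0" --pt "0 0 0" --pt "0 0 0" --turn '[0,0,0]' --hand 0.065

```text
time: 21.08
tool_pos: [0.4132, 0.2777, 0.0222]
tool_rot: [0.0, 0.233, 0.973, 0.0]
contact_force: [-1.2, 1.2, 0.4]
gripper_width: 0.763
grasp_force: 0.0
```

Emit:
play_rows --pt "0 0 0.04" --pt "0 0 0.06" --pt "0 0 0.06" --pt "0 0.05 0.04" --pt "0 0.05 0.02" --pt "0 0.05 0" --pt "0 0.05 0" --pt "0 0 0" --turn '[0,0,0,0,0,0,0,0]'

```text
time: 22.08
tool_pos: [0.4122, 0.4788, 0.24]
tool_rot: [-0.0, 0.231, 0.973, -0.0]
contact_force: [-0.7, -0.8, -0.5]
gripper_width: 0.762
grasp_force: 0.0
```

```bash
python3 - <<'E'
from h import *
im=grab_frame("scene"); C=cam("scene"); C2=cam("side"); im2=grab_frame("side"); a=np.linspace(0,2*np.pi,80)
for v,c in((im,C),(im2,C2)):
  for x,y,z,r in((.461,.138,.056,.034),(.648,-.143,.046,.028),(.409,.279,.033,.022),(.467,.011,.027,.016)):
    pass
save(np.hstack([cv2.resize(im[120:310,120:370],None,fx=1.6,fy=1.6,interpolation=2),cv2.resize(im2[120:310,120:370],None,fx=1.6,fy=1.6,interpolation=2)]),"fin.png")
E
```

```text
(no output)
```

View pics/fin.png

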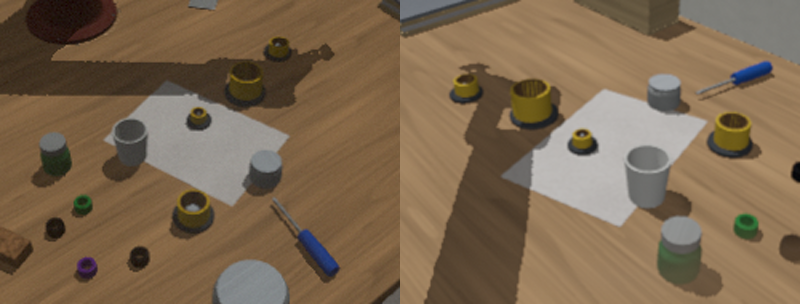

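All four rolls appear to be on their stands, with the jar and cup standing where they were. I take one enlarged check of M and S.

```bash
python3 - <<'E'
from h import *
im=grab_frame("side"); b=grab_frame("scene"); f=lambda i,x,y:cv2.resize(i[y-25:y+25,x-32:x+32],(400,300),interpolation=2)
C,D=cam("side"),cam("scene"); o=[]
for i,c in((im,C),(b,D)):
  row=[]
  for x,y in((.409,.279),(.467,.011)):
    u,v=proj(c,[[x,y,.015]])[0].astype(int); row.append(f(i,u,v))
  o.append(np.hstack(row))
save(np.vstack(o),"fin2.png"); print(state()["joint_vel"].round(3))
E
```

```text
[-0.009 -0.011  0.003  0.002 -0.001  0.002]
```

View pics/fin2.png

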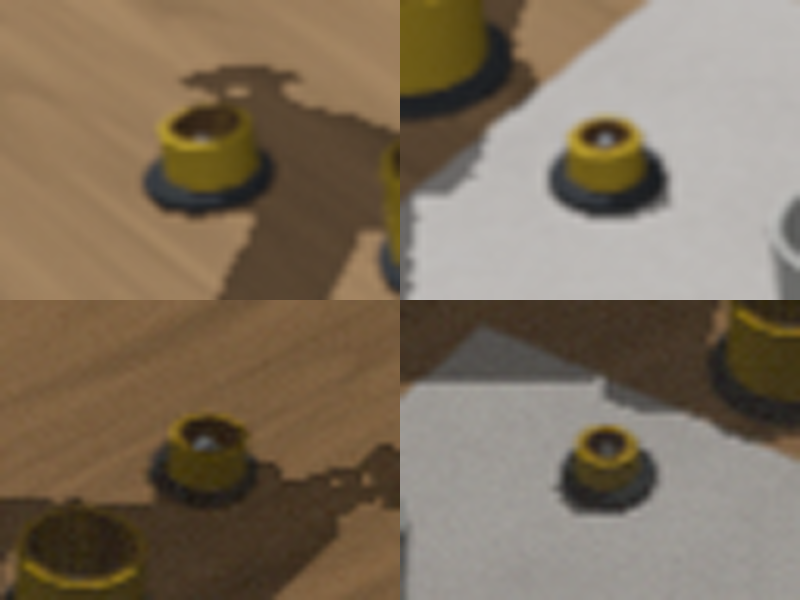

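M and S both lie flat, with the hub showing inside each core. I hand the job in.

```bash
python3 -c "
from plant import *
print(job_done())"
```

```text
the job is handed in; nothing more can be done
None
```

I put all four rolls on the stands of their own sizes, lying flat over the hubs in the last pictures. The jar and cup were left standing in place. I handed the job in at about 22 s; the hand-in gave no verdict.

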